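Sweep the loose nuts into the catch pan

ROBOT

A 7-joint arm with a two-finger parallel gripper is mounted at the origin on a cart in front of the work surface, level with it; the furniture and walls round the work are solid. World frame = base frame: x ahead of the robot, y to its left, z up, the work surface at z = 0. Lengths are in m, angles in rad, forces in N, time in s.
With the tool pointing down it reaches from about 0.4 to 0.85 m from the base axis. Payload 10.4 kg.
Tool frame: the origin (TCP) lies midway between the tips of the shut fingers; the grasp point (between the pads) lies 19 mm behind it; z points along the fingers, y is the line along which they close (so a half turn about z gives the same grasp; the last joint's range is limited). The gripper opens to 85 mm and grips with 20 to 120 N. Pads are 22 mm wide; open, the fingers measure 114 mm over their backs; the gripper's body (76 mm by 85 mm) begins 54 mm behind the grasp point. The pads swing forward as they close: fully open they stand 13 mm farther back than shut.
Start: joints at [1.139, 0.332, -0.065, 1.46, 0.022, 1.35, -0.088], TCP at [0.248, -0.574, 0.231] pointing down, gripper open.
Joint ranges: [-2.6, 2.6], [-0.5, 2.12], [-1.47, 1.34], [0.16, 2.42], [-1.27, 4.41], [0.06, 2.06], [-2.6, 2.6]. Speed limits (rad/s): [2.22, 2.22, 2.79, 2.79, 3.14, 3.14, 3.14].

INTERFACE

Orientations are given as a unit quaternion [x, y, z, w].
In Python, from workcell import get_obs, camera, camera_params, hand_in gives the robot as it stands.
- The arm moves only by the tool carry_out, never from a script. Its argument "commands" is a list that holds one entry, the list of rows, each a list of 6 numbers: the shift along the tool's x, y, z in units of 40 mm (1.0 is 40 mm), then the turn, a rotation vector about the tool's x, y, z in units of 6 degrees (1.0 is 6 degrees). In form: [[[x, y, z, ax, ay, az], ...]]. A call has 1 to 20 rows; each row shifts and turns the commanded pose from where the row before left it, along the tool's axes as they then stand; what a row does not reach is not made up. A row lasts 1/12 s, in which the tool goes at most 41.7 mm and 7.16 degrees, less where a joint would pass 70% of its speed; a pose out of reach is approached as far as the arm can. A call is refused whole if a number of a shift passes 1 or a number of a turn 1, either way. A call with a gripper value outside its range is refused whole. "hand" is the closure, from -1 (fully open) to 1 (shut), set as the call begins (left out, the last holds). The fingers move at their own pace and stop on an object; "force" is the grip in N (left out, the last holds). Time passes only in rows, so rows that do not move let the fingers close. It gives the time, the measured TCP pose, the force, the opening and the grip force at its end, in the units of the state.
- get_obs(): the state, without advancing time (a new reading comes with each control period).
- camera(name): name is "side" or "top" or "wrist"; returns the picture (420x560x3 uint8, red, green, blue); there is no depth.
- camera_params(name): a dict with "mtx" (3x3 intrinsics, pixels), "k1" (the pictures are not rectified: a ray, as slopes to the right and down, at radius r is drawn at 1 + k1 r^2 times it, then the intrinsics apply), "R" (3x3) and "t" (3): a world point X has camera coordinates R X + t. Camera axes: x right, y down, z forward; pixel columns grow to the right and rows downward; lengths in m; the calibration is good to about 2 mm. A picture is of the moment at which its call begins: read the wrist's pose just before it. camera_params takes no time and is no camera call; for the wrist camera it gives the pose at the moment of the call.
- hand_in(): hands the job in; it is judged then, once.
The state is a dict: "clock": time; "joint_pos": joint angles; "joint_velocities": joint speeds; "tau": joint torques, N m; "position": TCP position; "ee_rot": TCP orientation; "ft_force": force on the tool from outside, world axes, zero at the start; "torque": the same for the moment, N m; "grip_width": opening from 0.0 (shut) to 1.0 (fully open); "grasp_force": force on a finger pad.
Only numpy, scipy, OpenCV 4.12 (cv2) and the standard library are available. Lean on these libraries where they do the work, as an engineer would, in place of code of your own. Each camera call takes 0.05 s, during which the arm holds its last target. There are 200 camera calls.

TASK

Three hexagonal steel nuts lie loose on the bench: sweep all three along the bench top with your fingertips, through the open mouth of the low metal catch pan, until each lies wholly inside it. Only push them, gently: never pinch or lift them, nor jam them hard against the pan's walls. Leave the round bush, the turned spigot and the wooden wedge standing where they are.

Things in the scene. Friction and masses are not known exactly. Their poses are not given: they have to be found in the camera images.
- catch_pan: low bare steel pan screwed to the bench, open at its mouth. Origin: middle of the mouth lip, bench height; x level into the pan, y across, z up. Inside 115 deep (x), 120 wide (y). Walls 3 thick, 28 high: sides (from x 14) and back. Lip ramps up over the first 16 to a floor 2 thick. Screwed flange behind ends at x 136 (all mm). Mouth faces the robot's right (world -y), within about 10 deg
- nut_a: hexagonal steel nut lying flat, 19 mm across flats, 22 mm across corners, 16 mm high, about 22 g; origin at the centre of its underside, z up
- nut_b: a second nut of the same size; origin at the centre of its underside, z up
- nut_c: a third nut of the same size; origin at the centre of its underside, z up
- bush: plain round steel bush standing on end, 15 mm across, 22 mm high, may stand anywhere among the nuts; not to be disturbed; origin at the centre of its underside
- spigot: stepped turned steel spigot standing on end, 30 mm across, 54 mm high; not to be disturbed; origin at the centre of its underside
- wood_wedge: wooden wedge lying on the bench, 24 x 90 x 30 mm (its length along its own y); not to be disturbed; origin at the centre of its underside
- bench_bar (a point): a point on the top of the straight black bar fixed along the bench, beyond the nuts as the robot sees them: 22 mm thick front to back, 30 mm high, 0.65 m or more long, nearly along world y (its near edge comes 2 mm closer to the robot for each 0.1 m to the right). Not part of the job; fingers come down clear of it

How it is judged:
At the end, for the whole second after the job is handed in: The origin of each of the three nuts is inside the pan, at least 14 mm in from the lip and between the walls, less than 30 mm above the bench, and at rest; bush, spigot and wedge are within 12 mm of where they stood and not tipped by more than 0.3 rad (x of nut_a in the frame of catch_pan between 0.014 and 0.115 m and y of nut_a in the frame of catch_pan between -0.06 and 0.06 m and height (world z) of each of nut_a, nut_b, nut_c below 0.03 m and linear speed of each of nut_a, nut_b, nut_c below 0.02 m/s and x of nut_b in the frame of catch_pan between 0.014 and 0.115 m and y of nut_b in the frame of catch_pan between -0.06 and 0.06 m and x of nut_c in the frame of catch_pan between 0.014 and 0.115 m and y of nut_c in the frame of catch_pan between -0.06 and 0.06 m and distance of each of bush, spigot, wood_wedge from where it was at the start of the episode below 0.012 m and angle between each of bush, spigot, wood_wedge's own z axis and vertical below 0.3 rad); the robot touches nothing.
It fails at once if a nut is lifted (its origin 30 mm or more above the bench) (height (world z) of any of nut_a, nut_b, nut_c above 0.03 m).
It fails at once if a nut is pinched or rammed (more than 30 N between the fingers and a nut) (contact force between the fingers and nut_a above 30 N or contact force between the fingers and nut_b above 30 N or contact force between the fingers and nut_c above 30 N).
It fails at once if the bush, the spigot or the wedge is moved by more than 12 mm or tipped (not (distance of bush from where it was at the start of the episode below 0.012 m) or not (angle between bush's own z axis and vertical below 0.3 rad) or not (distance of spigot from where it was at the start of the episode below 0.012 m) or not (angle between spigot's own z axis and vertical below 0.3 rad) or not (distance of wood_wedge from where it was at the start of the episode below 0.012 m) or not (angle between wood_wedge's own z axis and vertical below 0.3 rad)).
It also fails if it takes over 64 s, if anything falls off the work surface, if the arm or the gripper's body presses on something with over 40 N, if the wrist force passes 120 N, or if a joint passes its speed limit or range.

## Working session

There is one attempt and no reset: what is moved stays moved. The work goes in short steps, Python scripts to look and compute and a tool call to move; the robot and the scene stay as the last step left them, time stands still between calls to the robot, and variables do not carry over. Pictures are saved under pics/ and viewed, at most 13 in all, crops included, and the job is handed in when it is done.

Besides the shell and the picture viewer there is one more tool, called by a JSON object that holds its "name" and its "arguments". carry_out: Moves the arm, as the interface text tells. Its arguments: {"type":"object","properties":{"commands":{"type":"array"},"hand":{"type":"number"},"force":{"type":"number"}},"required":["commands"]}

```bash
mkdir -p pics
cat > h.py <<'E'
import numpy as np,cv2
from workcell import get_obs,camera,camera_params,hand_in
def save(n,f):
    im=camera(n); cv2.imwrite('pics/'+f,cv2.cvtColor(im,cv2.COLOR_RGB2BGR)); return im
def ray(p,u,v):
    m=np.array(p['mtx']);xd=np.array([(u-m[0,2])/m[0,0],(v-m[1,2])/m[1,1]]);x=xd.copy()
    for _ in range(20): x=xd/(1+p['k1']*(x@x))
    R=np.array(p['R']);t=np.array(p['t']);return -R.T@t,R.T@np.array([x[0],x[1],1])
def onz(p,u,v,z):
    c,d=ray(p,u,v);return c+d*(z-c[2])/d[2]
def proj(p,X):
    c=np.array(p['R'])@X+np.array(p['t']);x=c[:2]/c[2];x=x*(1+p['k1']*(x@x));m=np.array(p['mtx']);return m[0,0]*x[0]+m[0,2],m[1,1]*x[1]+m[1,2]
def tri(p,a,q,b):
    c1,d1=ray(p,*a);c2,d2=ray(q,*b);s=np.linalg.lstsq(np.c_[d1,-d2],c2-c1,rcond=None)[0];A=c1+d1*s[0];B=c2+d2*s[1];return (A+B)/2,np.linalg.norm(A-B)
E
python3 - <<'E'
from h import *
for n in('top','side'):
    im=save(n,n+'0.png');im=cv2.imread('pics/'+n+'0.png');cv2.imwrite('pics/'+n+'0b.png',cv2.resize(im,(784,588),interpolation=cv2.INTER_CUBIC))
    p=camera_params(n);print(n,p['mtx'],p['k1'],-np.array(p['R']).T@np.array(p['t']))
o=get_obs();print(o['clock'],o['position'],o['ee_rot'],o['grip_width'])
E
```

```text
top [[423.93917599   0.         277.64759251]
 [  0.         423.93917599 209.52976539]
 [  0.           0.           1.        ]] -0.06209712185206931 [ 0.26461229 -0.23733681  0.90252454]
side [[499.78437666   0.         281.85994622]
 [  0.         499.78437666 208.18037001]
 [  0.           0.           1.        ]] -0.18746264251503297 [0.20543529 0.43576757 0.53059488]
0.1 [ 0.2483026  -0.57319047  0.2306035 ] [ 9.79182507e-01  2.02980813e-01 -1.48638292e-04 -6.20634670e-04] 1.0014789174612289
```

View pics/top0b.png

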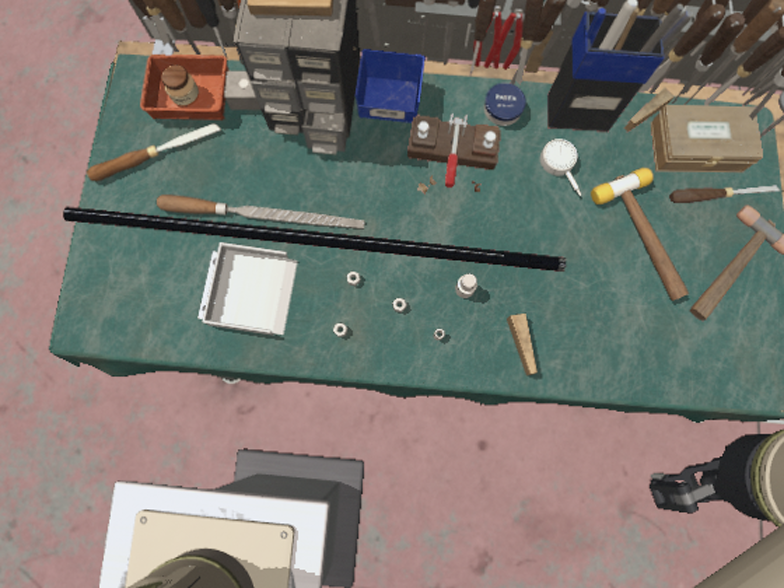

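View pics/side0b.png

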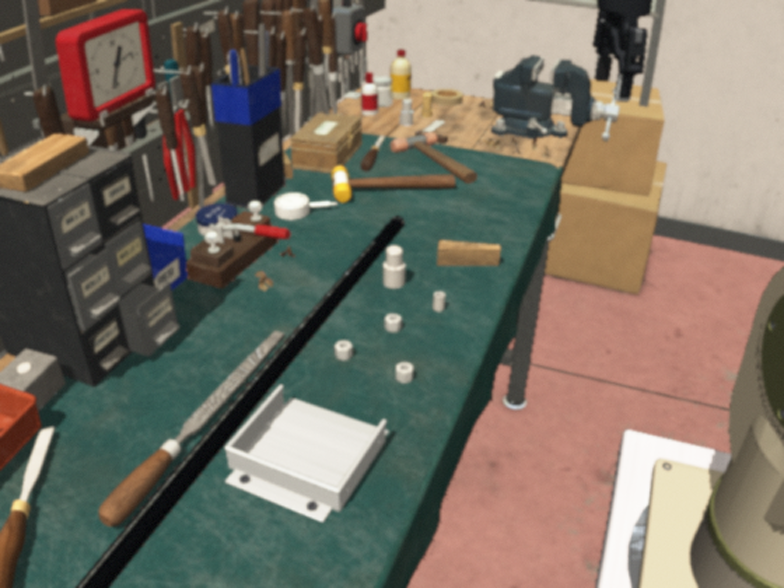

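The top view (784 px wide) shows nuts at about (353,278), (400,304) and (340,329), the bush at (439,334), the spigot at (467,286) and the wedge at (523,344). The pan mouth runs from about (297,262) to (285,336). In the side view the nuts are at (343,349), (393,322) and (404,372), with the bush at (439,300).

Run:
```python
from h import *
im=cv2.imread('pics/top0.png')[165:275,135:395];cv2.imwrite('pics/topc.png',cv2.resize(im,None,fx=3,fy=3,interpolation=cv2.INTER_CUBIC))
im=cv2.imread('pics/side0.png')[165:375,155:365];cv2.imwrite('pics/sidec.png',cv2.resize(im,(588,588),interpolation=cv2.INTER_CUBIC))
p=camera_params('top');q=camera_params('side')
for n,a,b in [('n1',(353,278),(343,346)),('n2',(400,304),(393,318)),('n3',(340,329),(404,368)),('bush',(439,333),(439,293)),('spig',(467,280),(394,250))]:
    print(n,tri(p,np.array(a)/1.4,q,np.array(b)/1.4))
```

```text
n1 (array([ 0.48528223, -0.16483206,  0.01120467]), np.float64(0.0003584416479321345))
n2 (array([ 0.4501526 , -0.24079795,  0.01135548]), np.float64(0.0004235548616236678))
n3 (array([ 0.40366065, -0.1531403 ,  0.01147357]), np.float64(0.00031600365332020623))
bush (array([ 0.40892305, -0.30268572,  0.02139117]), np.float64(0.00018416051238695993))
spig (array([ 0.48591406, -0.33657   ,  0.05152855]), np.float64(0.001481475461168444))
```

View pics/topc.png

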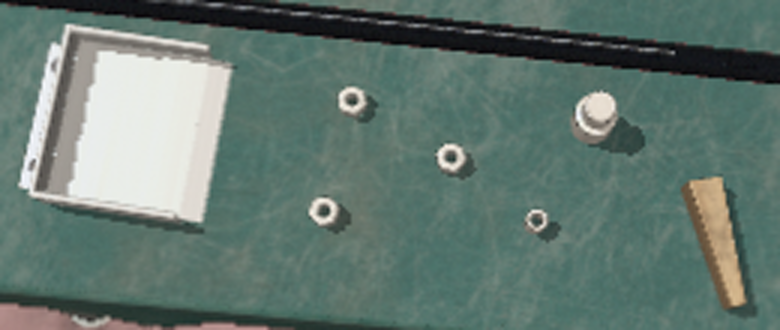

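View pics/sidec.png

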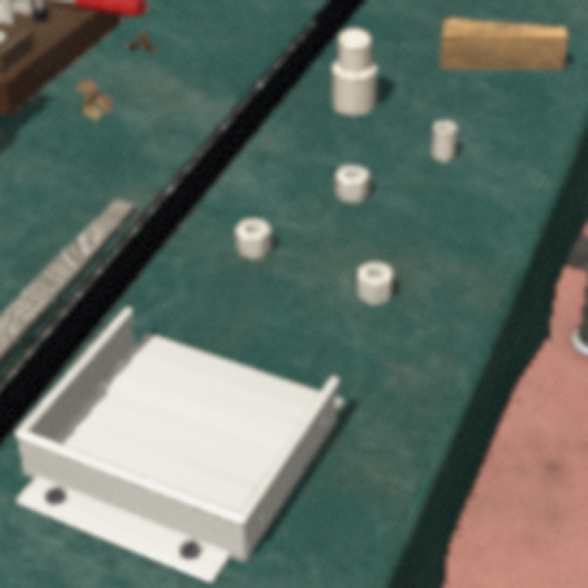

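The enlarged crops show the nut tops, in topc pixels, at (352,99), (451,157) and (323,210). The bush top is at (537,219), and the pan lip corners are at (232,66) and (204,222).

Run:
```python
from h import *
p=camera_params('top');q=camera_params('side')
T=lambda x,y:(135+x/3,165+y/3)
S=lambda x,y:(155+x/2.8,165+y/2.8)
np.set_printoptions(precision=4,suppress=True)
for n,a,b in [('n1',(352,99),(253,227)),('n2',(451,157),(352,174)),('n3',(323,210),(376,270)),('bush',(537,219),(445,124)),('spig',(600,105),(354,38))]:
    print(n,*tri(p,T(*a),q,S(*b)))
for n,a,z in [('lipL',(232,66),0),('lipR',(204,222),0),('backL',(66,26),.028),('backR',(34,194),.028),('wallend far',(208,47),.028),('wallend near',(178,216),.028),('barA',(0,6),.03),('barB',(400,45),.03),('wedge',(690,180),.03),('w2',(735,308),.03),('spigbase',(593,128),.02),('edge',(0,292),0),('edge2',(400,327),0)]:
    print(n,onz(p,*T(*a),z))
w=camera_params('wrist');print(get_obs()['joint_pos'])
from scipy.spatial.transform import Rotation as R
print(R.from_quat(get_obs()['ee_rot']).as_matrix())
```

```text
n1 [ 0.4855 -0.1654  0.0132] 0.0008608153157459113
n2 [ 0.4497 -0.24    0.012 ] 0.00010789768732157863
n3 [ 0.4028 -0.1531  0.0148] 0.0008865418659684685
bush [ 0.4086 -0.3037  0.0209] 0.0004482952920153238
spig [ 0.4869 -0.3397  0.0496] 0.001117840356330714
lipL [ 0.5066 -0.0735  0.    ]
lipR [ 0.3895 -0.0674  0.    ]
backL [0.5186 0.0449 0.028 ]
backR [0.3947 0.0492 0.028 ]
wallend far [ 0.5116 -0.0597  0.028 ]
wallend near [ 0.3882 -0.054   0.028 ]
barA [0.5291 0.0948 0.03  ]
barB [ 0.5243 -0.1969  0.03  ]
wedge [ 0.444 -0.408  0.03 ]
w2 [ 0.3573 -0.4427  0.03  ]
spigbase [ 0.4778 -0.3391  0.02  ]
edge [0.3265 0.0721 0.    ]
edge2 [ 0.3273 -0.2142  0.    ]
[ 1.1394  0.3328 -0.0647  1.4609  0.0216  1.3499 -0.0885]
[[ 0.9176  0.3975 -0.0005]
 [ 0.3975 -0.9176  0.0012]
 [-0.     -0.0013 -1.    ]]
```

{"name": "carry_out", "arguments": {"commands": [[[0, 0, 0, 0, 0, -1], [0, 0, 0, 0, 0, -1], [0, 0, 0, 0, 0, -1], [0, 0, 0, 0, 0, -1], [0, 0, 0, 0, 0, -1], [0, 0, 0, 0, 0, -1], [0, 0, 0, 0, 0, -1], [0, 0, 0, 0, 0, -1], [0, 0, 0, 0, 0, -1], [0, 0, 0, 0, 0, -1], [0, 0, 0, 0, 0, -1], [0, 0, 0, 0, 0, -0.1]]], "hand": 0.88, "force": 40}}

```text
clock: 1.1
position: [0.2483, -0.5733, 0.2309]
ee_rot: [0.705, 0.709, 0.0, -0.0]
ft_force: [0.3, -1.5, 0.4]
grip_width: 0.061
grasp_force: 0.0
```

{"name": "carry_out", "arguments": {"commands": [[[0.65, 0.42, 0, 0, 0, 0], [0.65, 0.42, 0, 0, 0, 0], [0.65, 0.42, 0.1, 0, 0, 0], [0.65, 0.42, 0.2, 0, 0, 0], [0.65, 0.42, 0.2, 0, 0, 0], [0.65, 0.42, 0.2, 0, 0, 0], [0.65, 0.42, 0.2, 0, 0, 0], [0.65, 0.42, 0.2, 0, 0, 0], [0.65, 0.42, 0.2, 0, 0, 0], [0.65, 0.42, 0.2, 0, 0, 0], [0.65, 0.42, 0.2, 0, 0, 0], [0.65, 0.42, 0.2, 0, 0, 0], [0.65, 0.42, 0.2, 0, 0, 0], [0.65, 0.42, 0.2, 0, 0, 0], [0, 0, 0, 0, 0, 0], [0, 0, 0, 0, 0, 0]]]}}

```text
clock: 2.43
position: [0.484, -0.2075, 0.1388]
ee_rot: [0.707, 0.708, 0.0, -0.001]
ft_force: [0.4, -0.9, 0.4]
grip_width: 0.057
grasp_force: 0.0
```

Run:
```python
from h import *
o=get_obs();print(o['position'],o['ee_rot'],o['joint_pos'])
p=camera_params('wrist');im=save('wrist','w1.png');cv2.imwrite('pics/w1b.png',cv2.resize(cv2.imread('pics/w1.png'),(784,588)))
for n,X in [('n1',(.4855,-.1654,.016)),('n2',(.4497,-.24,.016)),('n3',(.403,-.153,.016)),('tcp',o['position'])]: print(n,np.array(proj(p,np.array(X)))*1.4)
```

```text
[ 0.48396555 -0.20749184  0.13878679] [ 7.06610140e-01  7.07602799e-01  7.99649596e-05 -6.18985246e-04] [ 0.77516684  0.23295363 -0.5118802   1.81305405  0.12461428  1.12859224
  0.2226332 ]
n1 [396.71823811 218.70772137]
n2 [342.34119349 332.40420681]
n3 [260.63159636 197.75892138]
tcp [394.37796348 369.59281262]
```

View pics/w1b.png

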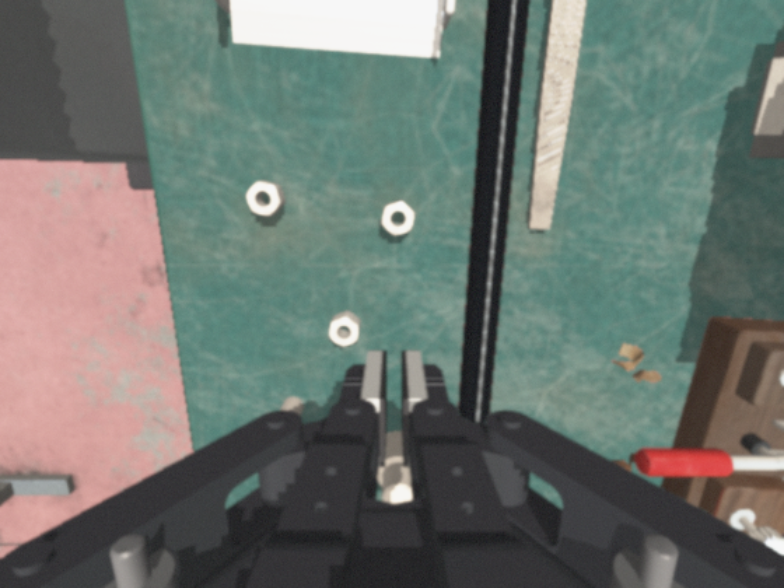

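The wrist view shows the three nuts at (263,198), (397,218) and (344,331). That is within 1–2 px of the predictions, so the measured positions hold. Next I descend behind the first nut.

{"name": "carry_out", "arguments": {"commands": [[[0, 0.04, 0.5, 0, 0, 0], [0, 0, 0.5, 0, 0, 0], [0, 0, 0.5, 0, 0, 0], [0, 0, 0.5, 0, 0, 0], [0, 0, 0.4, 0, 0, 0], [0, 0, 0.3, 0, 0, 0], [0, 0, 0.3, 0, 0, 0], [0, 0, 0.2, 0, 0, 0], [0, 0, 0.07, 0, 0, 0], [0, 0, 0, 0, 0, 0], [0, 0, 0, 0, 0, 0]]]}}

```text
clock: 3.4
position: [0.4855, -0.2096, 0.009]
ee_rot: [0.707, 0.707, 0.0, 0.0]
ft_force: [0.0, -0.4, 0.1]
grip_width: 0.06
grasp_force: 0.0
```

{"name": "carry_out", "arguments": {"commands": [[[0.1, 0, 0, 0, 0, 0], [0.1, 0, 0, 0, 0, 0], [0.1, 0, 0, 0, 0, 0], [0.1, 0, 0, 0, 0, 0], [0.1, 0, 0, 0, 0, 0], [0.1, 0, 0, 0, 0, 0], [0.1, 0, 0, 0, 0, 0], [0.12, 0, 0, 0, 0, 0], [0.12, 0, 0, 0, 0, 0], [0.12, 0, 0, 0, 0, 0], [0.12, 0, 0, 0, 0, 0], [0.12, 0, 0, 0, 0, 0], [0.12, 0, 0, 0, 0, 0], [0.12, 0, 0, 0, 0, 0], [0.12, -0.01, 0, 0, 0, 0], [0.12, -0.01, 0, 0, 0, 0], [0.12, -0.01, 0, 0, 0, 0], [0.12, -0.01, 0, 0, 0, 0], [0.12, -0.01, 0, 0, 0, 0], [0.12, -0.01, 0, 0, 0, 0]]]}}

```text
clock: 5.07
position: [0.4827, -0.1186, 0.0085]
ee_rot: [0.707, 0.707, -0.0, 0.0]
ft_force: [-0.1, 0.4, 0.6]
grip_width: 0.06
grasp_force: 0.1
```

Run:
```python
from h import *
o=get_obs();print(o['position'])
save('wrist','w2.png')
```

```text
[ 0.48265244 -0.11857944  0.00852624]
```

View pics/w2.png

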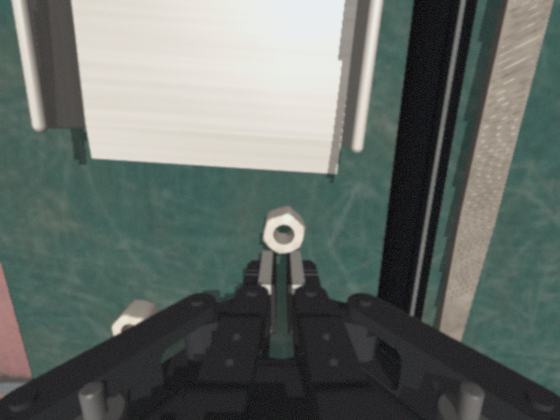

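The nut sits centred on the fingertips at (284,233), with the pan lip ahead from (90,158) to (338,173). I keep pushing.

{"name": "carry_out", "arguments": {"commands": [[[0.13, -0.01, 0, 0, 0, 0], [0.13, -0.01, 0, 0, 0, 0], [0.13, -0.01, 0, 0, 0, 0], [0.13, -0.01, 0, 0, 0, 0], [0.13, -0.01, 0, 0, 0, 0], [0.13, 0, 0, 0, 0, 0], [0.13, 0, 0, 0, 0, 0], [0.13, 0, 0, 0, 0, 0], [0.13, 0, 0, 0, 0, 0], [0.13, 0, 0, 0, 0, 0], [0.13, 0, 0, 0, 0, 0], [0.13, 0, 0, 0, 0, 0], [0.13, 0, 0, 0, 0, 0], [0.13, 0, 0, 0, 0, 0], [0.13, 0, 0, 0, 0, 0], [0.13, 0, 0, 0, 0, 0], [0.13, 0, 0, 0, 0, 0], [0.13, 0, 0, 0, 0, 0], [0.1, 0, 0, 0, 0, 0], [0.06, 0, 0, 0, 0, 0]]]}}

```text
clock: 6.78
position: [0.4807, -0.0183, 0.0085]
ee_rot: [0.707, 0.707, 0.0, 0.0]
ft_force: [0.3, -0.5, 0.2]
grip_width: 0.062
grasp_force: 0.1
```

{"name": "carry_out", "arguments": {"commands": [[[-0.15, 0, 0, 0, 0, 0], [-0.15, 0, 0, 0, 0, 0], [0, 0, -0.4, 0, 0, 0], [0, 0, -0.4, 0, 0, 0], [0, 0, -0.4, 0, 0, 0], [0, 0, -0.4, 0, 0, 0], [-0.52, -0.26, 0, 0, 0, 0], [-0.52, -0.26, 0, 0, 0, 0], [-0.52, -0.26, 0, 0, 0, 0], [-0.52, -0.26, 0, 0, 0, 0], [-0.52, -0.26, 0, 0, 0, 0], [-0.52, -0.26, 0, 0, 0, 0], [-0.52, -0.26, 0, 0, 0, 0], [-0.52, -0.26, 0, 0, 0, 0], [0, 0, 0, 0, 0, 0.7], [0, 0, 0, 0, 0, 0.6], [0, 0, 0, 0, 0, 0], [0, 0, 0, 0, 0, 0]]]}}

```text
clock: 8.28
position: [0.3973, -0.1981, 0.0725]
ee_rot: [0.753, 0.658, -0.0, 0.0]
ft_force: [-0.8, -0.4, 0.4]
grip_width: 0.063
grasp_force: 0.0
```

Run:
```python
from h import *
o=get_obs();print(o['position'],o['ee_rot'])
save('wrist','w3.png')
```

```text
[ 0.3972693  -0.19807622  0.07254001] [ 7.53074690e-01  6.57935029e-01 -2.49749809e-05  9.12151348e-05]
```

View pics/w3.png

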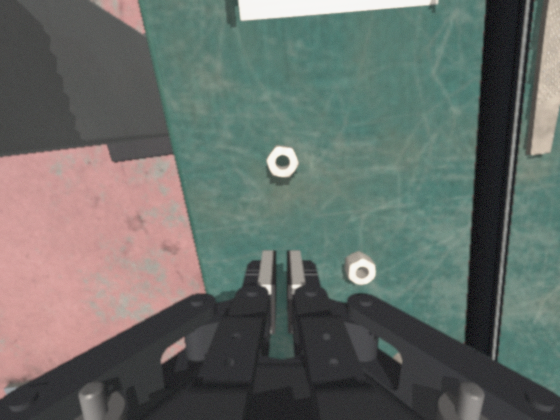

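The nut is straight ahead of the fingers at (283,161), and nut 2 is clear at (361,268).

{"name": "carry_out", "arguments": {"commands": [[[0, 0, 0.4, 0, 0, 0], [0, 0, 0.4, 0, 0, 0], [0, 0, 0.4, 0, 0, 0], [0, 0, 0.3, 0, 0, 0], [0, 0, 0.1, 0, 0, 0], [0, 0, 0, 0, 0, 0], [0.1, 0, 0, 0, 0, 0], [0.1, 0, 0, 0, 0, 0], [0.1, 0, 0, 0, 0, 0], [0.1, 0, 0, 0, 0, 0], [0.1, 0, 0, 0, 0, 0], [0.1, 0, 0, 0, 0, 0], [0.1, 0, 0, 0, 0, 0], [0.12, 0, 0, 0, 0, 0], [0.12, 0, 0, 0, 0, 0], [0.12, 0, 0, 0, 0, 0], [0.12, 0, 0, 0, 0, 0], [0.12, 0, 0, 0, 0, 0], [0.12, 0, 0, 0, 0, 0], [0.12, 0, 0, 0, 0, 0]]]}}

```text
clock: 10.0
position: [0.4059, -0.1359, 0.0085]
ee_rot: [0.753, 0.658, -0.0, 0.0]
ft_force: [-0.3, -0.0, 0.2]
grip_width: 0.058
grasp_force: 0.1
```

{"name": "carry_out", "arguments": {"commands": [[[0.13, 0, 0, 0, 0, 0], [0.13, 0, 0, 0, 0, 0], [0.13, 0, 0, 0, 0, 0], [0.13, 0, 0, 0, 0, 0], [0.13, 0, 0, 0, 0, 0], [0.13, 0, 0, 0, 0, 0], [0.13, 0, 0, 0, 0, 0], [0.13, 0, 0, 0, 0, 0], [0.13, 0, 0, 0, 0, 0]]]}}

```text
clock: 10.75
position: [0.4123, -0.0896, 0.0085]
ee_rot: [0.753, 0.658, -0.0, 0.0]
ft_force: [-0.2, -0.6, 0.5]
grip_width: 0.062
grasp_force: 0.1
```

Run:
```python
from h import *
o=get_obs();print(o['position'],o['ee_rot'])
save('wrist','w4.png')
```

```text
[ 0.41225599 -0.08957479  0.00850857] [ 7.53443344e-01  6.57512833e-01 -1.24943954e-05  3.62972430e-05]
```

View pics/w4.png

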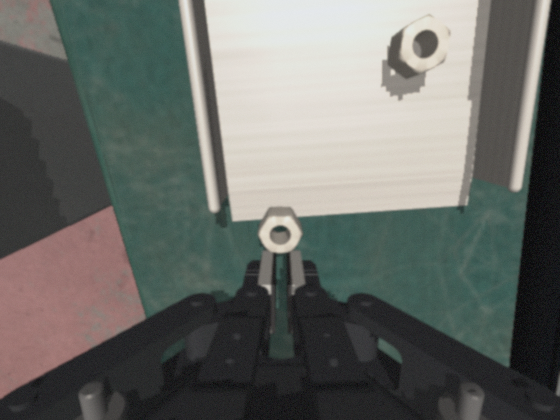

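Nut 3 is at the lip at (280,231), and nut 1 lies well inside the pan at (423,45).

{"name": "carry_out", "arguments": {"commands": [[[0.13, 0, 0, 0, 0, 0], [0.13, 0, 0, 0, 0, 0], [0.13, 0, 0, 0, 0, 0], [0.13, 0, 0, 0, 0, 0], [0.13, 0, 0, 0, 0, 0], [0.13, 0, 0, 0, 0, 0], [0.13, 0, 0, 0, 0, 0], [0.13, 0, 0, 0, 0, 0], [0.13, 0, 0, 0, 0, 0], [0.13, 0, 0, 0, 0, 0], [0.13, 0, 0, 0, 0, 0], [0.13, 0, 0, 0, 0, 0], [0.08, 0, 0, 0, 0, 0], [0.05, 0, 0, 0, 0, 0], [-0.15, 0, 0, 0, 0, 0], [-0.15, 0, 0, 0, 0, 0], [0, 0, -0.4, 0, 0, 0], [0, 0, -0.4, 0, 0, 0], [0, 0, -0.4, 0, 0, 0], [0, 0, -0.4, 0, 0, 0]]]}}

```text
clock: 12.47
position: [0.4194, -0.036, 0.0732]
ee_rot: [0.754, 0.657, -0.0, -0.0]
ft_force: [0.5, -0.2, 0.4]
grip_width: 0.059
grasp_force: 0.0
```

{"name": "carry_out", "arguments": {"commands": [[[0, 0, 0, 0, 0, -0.7], [0, 0, 0, 0, 0, -0.6], [0, 0, -0.4, 0, 0, 0], [0, 0, 0, 0, 0, 0]]]}}

```text
clock: 12.8
position: [0.4207, -0.036, 0.0903]
ee_rot: [0.707, 0.707, 0.001, 0.001]
ft_force: [0.8, 0.4, 0.7]
grip_width: 0.06
grasp_force: 0.0
```

{"name": "carry_out", "arguments": {"commands": [[[-0.5, 0.06, 0, 0, 0, 0], [-0.5, 0.06, 0, 0, 0, 0], [-0.5, 0.06, 0, 0, 0, 0], [-0.5, 0.06, 0, 0, 0, 0], [-0.5, 0.06, 0, 0, 0, 0], [-0.5, 0.06, 0, 0, 0, 0], [-0.5, 0.06, 0, 0, 0, 0], [-0.5, 0.06, 0, 0, 0, 0], [-0.5, 0.06, 0, 0, 0, 0], [-0.5, 0.06, 0, 0, 0, 0], [-0.5, 0.06, 0, 0, 0, 0], [-0.5, 0.07, 0, 0, 0, 0], [0, 0, 0, 0, 0, 0], [0, 0, 0, 0, 0, 0], [0, 0, 0, 0, 0, 0]]]}}

```text
clock: 14.05
position: [0.4486, -0.2747, 0.088]
ee_rot: [0.707, 0.707, -0.0, -0.0]
ft_force: [0.2, 0.2, 0.4]
grip_width: 0.06
grasp_force: 0.0
```

Run:
```python
from h import *
o=get_obs();print(o['position'],o['ee_rot'])
save('wrist','w5.png')
```

```text
[ 0.44861243 -0.27465848  0.08799775] [ 7.07139561e-01  7.07073898e-01 -2.66171970e-06 -3.78050059e-04]
```

View pics/w5.png

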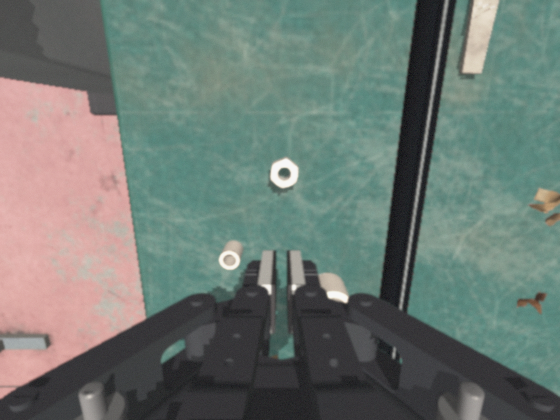

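Nut 2 is ahead at (284,173). The bush at (230,258) and the spigot at (335,288) are off to the sides and behind. I descend and push.

{"name": "carry_out", "arguments": {"commands": [[[0, 0.03, 0.4, 0, 0, 0], [0, 0, 0.4, 0, 0, 0], [0, 0, 0.4, 0, 0, 0], [0, 0, 0.4, 0, 0, 0], [0, 0, 0.3, 0, 0, 0], [0, 0, 0.08, 0, 0, 0], [0, 0, 0, 0, 0, 0], [0.1, 0, 0, 0, 0, 0], [0.1, 0, 0, 0, 0, 0], [0.1, 0, 0, 0, 0, 0], [0.1, 0, 0, 0, 0, 0], [0.1, 0, 0, 0, 0, 0], [0.1, 0, 0, 0, 0, 0], [0.12, 0, 0, 0, 0, 0], [0.12, 0, 0, 0, 0, 0], [0.12, 0, 0, 0, 0, 0], [0.12, 0, 0, 0, 0, 0], [0.12, 0, 0, 0, 0, 0], [0.12, 0, 0, 0, 0, 0], [0.12, 0, 0, 0, 0, 0]]]}}

```text
clock: 15.77
position: [0.4502, -0.2169, 0.0093]
ee_rot: [0.707, 0.707, -0.0, 0.0]
ft_force: [-0.0, -0.0, 0.2]
grip_width: 0.059
grasp_force: 0.1
```

{"name": "carry_out", "arguments": {"commands": [[[0.13, 0, 0, 0, 0, 0], [0.13, 0, 0, 0, 0, 0], [0.13, 0, 0, 0, 0, 0], [0.13, 0, 0, 0, 0, 0], [0.13, 0, 0, 0, 0, 0], [0.13, 0, 0, 0, 0, 0], [0.13, 0, 0, 0, 0, 0], [0.13, 0, 0, 0, 0, 0], [0.13, 0, 0, 0, 0, 0], [0.13, 0, 0, 0, 0, 0], [0.13, 0, 0, 0, 0, 0], [0.13, 0, 0, 0, 0, 0], [0.13, 0, 0, 0, 0, 0], [0.13, 0, 0, 0, 0, 0]]]}}

```text
clock: 16.93
position: [0.4502, -0.144, 0.0093]
ee_rot: [0.707, 0.707, -0.0, 0.0]
ft_force: [-0.3, -0.2, 0.0]
grip_width: 0.058
grasp_force: 0.1
```

Run:
```python
from h import *
o=get_obs();print(o['position'],o['ee_rot'])
save('wrist','w6.png')
```

```text
[ 0.45015595 -0.14403456  0.00932479] [ 7.06969072e-01  7.07244463e-01 -8.34504899e-06  2.42232789e-05]
```

View pics/w6.png

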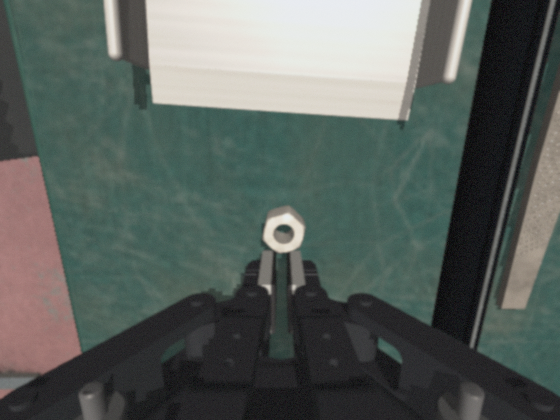

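Nut 2 is centred on the fingers at (284,231) and heading for the middle of the mouth.

{"name": "carry_out", "arguments": {"commands": [[[0.13, 0, 0, 0, 0, 0], [0.13, 0, 0, 0, 0, 0], [0.13, 0, 0, 0, 0, 0], [0.13, 0, 0, 0, 0, 0], [0.13, 0, 0, 0, 0, 0], [0.13, 0, 0, 0, 0, 0], [0.13, 0, 0, 0, 0, 0], [0.13, 0, 0, 0, 0, 0], [0.13, 0, 0, 0, 0, 0], [0.13, 0, 0, 0, 0, 0], [0.13, 0, 0, 0, 0, 0], [0.13, 0, 0, 0, 0, 0], [0.13, 0, 0, 0, 0, 0], [0.13, 0, 0, 0, 0, 0], [0.13, 0, 0, 0, 0, 0], [0.13, 0, 0, 0, 0, 0], [0.13, 0, 0, 0, 0, 0], [0.1, 0, 0, 0, 0, 0], [0.05, 0, 0, 0, 0, 0]]]}}

```text
clock: 18.57
position: [0.4501, -0.0494, 0.0093]
ee_rot: [0.707, 0.707, 0.0, 0.0]
ft_force: [0.7, 0.1, 0.4]
grip_width: 0.061
grasp_force: 0.0
```

{"name": "carry_out", "arguments": {"commands": [[[-0.2, 0, 0, 0, 0, 0], [-0.3, 0, 0, 0, 0, 0], [0, 0, -0.5, 0, 0, 0], [0, 0, -0.8, 0, 0, 0], [0, 0, -0.8, 0, 0, 0], [0, 0, -0.8, 0, 0, 0], [-0.8, 0, 0, 0, 0, 0], [-0.8, 0, 0, 0, 0, 0], [0, 0, 0, 0, 0, 0], [0, 0, 0, 0, 0, 0], [0, 0, 0, 0, 0, 0], [0, 0, 0, 0, 0, 0]]]}}

```text
clock: 19.57
position: [0.4501, -0.1336, 0.1251]
ee_rot: [0.707, 0.708, 0.0, -0.0]
ft_force: [-1.3, 0.3, 0.4]
grip_width: 0.067
grasp_force: 0.0
```

Run:
```python
from h import *
o=get_obs();print(o['position'],o['clock'])
save('wrist','w7.png');p=camera_params('wrist')
im=cv2.imread('pics/w7.png')
for X in [(.448,-.070,0),(.449,-.056,.002),(.482,.003,.018),(.424,-.003,.018),(.450,-.027,.018)]:
    u,v=proj(p,np.array(X)); print(u,v)
save('side','s7.png'); cv2.imwrite('pics/f.png',np.vstack([im[:210],cv2.imread('pics/s7.png')[160:]]))
```

```text
[ 0.45006205 -0.13355813  0.12514075] 19.5667
279.0742368645141 130.39781834123818
280.2598463343542 112.95816469884126
325.9019535087373 26.392538162524602
245.95129390719677 35.62622218664106
281.56409847986805 71.66977231219641
```

View pics/f.png

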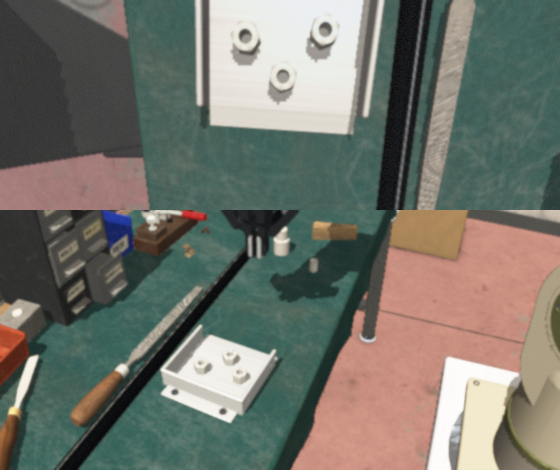

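All three nuts lie inside the pan at (245,37), (324,30) and (283,76), past the lip at row 130. The bush, spigot and wedge are standing and the arm is clear.

```bash
python3 -c "
from workcell import hand_in;print(hand_in())"
```

```text
the job is handed in; nothing more can be done
None
```

All three nuts were swept into the catch pan and lie well inside it; bush, spigot and wedge look undisturbed, and the job was handed in at about 20 s on the clock, with no verdict returned.

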